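# Raise the cobbler's counterweighted toolbox lid

### The arm

A 6-joint arm with a two-finger parallel gripper is mounted at the origin on the work surface. World frame = base frame: x ahead of the robot, y to its left, z up, the work surface at z = 0. Lengths are in mm, angles in degrees, forces in N, time in s.
With the tool pointing down it reaches from about 425 to 950 mm from the base axis. Payload 3.5 kg.
Tool frame: the origin (TCP) lies on the centre line of the jaws, within the pads' length; the fingertips stand 19 mm ahead of it and the grasp point (between the pads) is the TCP; z points along the fingers, y is the line along which they close (so a half turn about z gives the same grasp; the last joint's range is limited). The gripper opens to 85 mm and grips with 20 to 120 N. Pads are 22 mm wide; open, the fingers measure 114 mm over their backs; the gripper's body (76 mm by 85 mm) begins 54 mm behind the grasp point. The pads swing forward as they close: fully open they stand 13 mm farther back than shut.
Start: joints at [-73.625, 16.404, 90.338, -0, 73.258, -8.594], TCP at [284.962, -611.885, 250.325] pointing down, gripper open.
Joint ranges: [-158.93, 158.93], [-51.34, 127.21], [12.03, 142.37], [-87.48, 267.48], [13.55, 161.25], [-162.69, 162.69]. Speed limits (degrees/s): [159.86, 159.86, 180, 180, 180, 180].

### API

Orientations are given as [roll, pitch, yaw] about the fixed x, y, z axes, in that order (R = Rz(yaw) Ry(pitch) Rx(roll)).
In Python, from bench import bot, imaging, nets gives the robot as it stands. The module is installed in compiled form; this text tells all that it offers.
- The arm moves only by the shell command python3 -m inch 'ROWS'. ROWS is JSON, a list of rows, each an object of numbers: "tx", "ty", "tz": the shift along the tool's x, y, z in mm; "turn": the turn about the tool's z in degrees; "fingers": the opening, from 0 (shut) to 1 (fully open). A call has 1 to 8 rows; each row shifts and turns the commanded pose from where the row before left it, along the tool's axes as they then stand; what a row does not reach is not made up. A row lasts 1/12 s, in which the tool goes at most 41.7 mm and 7.16 degrees, less where a joint would pass 70% of its speed; a pose out of reach is approached as far as the arm can. A call is refused whole if a number of a shift passes 41.7 or a number of a turn 7.16, either way. A call with a gripper value outside its range is refused whole. The fingers move at their own pace and stop on an object; the grip force is fixed at half the most. Time passes only in rows, so rows that do not move let the fingers close. It gives the time, the measured TCP pose, the force and the opening at its end, in the units of the state.
- bot.observe(): the state, without advancing time (a new reading comes with each control period).
- imaging.camera(name): name is "side" or "top" or "wrist"; returns a dict with "frame" (480x640x3 uint8, red, green, blue), "mtx" (3x3 intrinsics, pixels), "extrinsics" (4x4, takes a point from world to camera coordinates). Camera axes: x right, y down, z forward; pixel columns grow to the right and rows downward; lengths in mm; the calibration is good to about 2 mm. A picture is of the moment at which its call begins. There is no depth.
- bot.hand_in(): hands the job in, once; it reports no verdict.
Trained networks look in the newest picture that a camera, given by its name, has taken for a name from the list of things; names that differ only in an ending like _2 or _b are one class to them, and where a whole thing is asked for, a point or a joint stands for the part that bears it (a point fixed in the world has none). Each returns a list of dicts, best first, with "confidence" (0 to 1); they miss things now and then, are a little off and sometimes report something else, mostly with a low value. They report only what shows in the picture. A call takes as long as a camera call.
- nets.look_for(camera, query): "bbox" ([left, top, width, height] in pixels, round what is visible of it).
- nets.landmark_of(camera, query): "pixel" ([column, row] in pixels: a listed point, or the origin of a listed thing).
The state is a dict: "t": time; "joints": joint angles; "qvel": joint speeds; "tau": joint torques, N m; "ee_pos": TCP position; "tcp_rot": TCP orientation; "force": force on the tool from outside, world axes, zero at the start; "torque": the same for the moment, N m; "opening": finger opening in mm.
Only numpy, scipy, OpenCV 4.12 (cv2) and the standard library are available. Lean on these libraries where they do the work, as an engineer would, in place of code of your own. Each camera call takes 0.05 s, during which the arm holds its last target. There are 200 camera calls.

### The job

Push the olive toolbox's lid up with your fingertips, past its balance point, so that its counterweight keeps it fully open by itself, then draw the hand clear. Do not pinch the lid or fling it, do not lift or shove the toolbox along, and leave everything around it where it is.

Things in the scene. Friction and masses are not known exactly. Their poses are not given: they have to be found in the camera images.
- toolbox: olive steel toolbox standing loose on the ledge, 5 kg, 170 (x) x 300 (y) x 100 mm tall without lid, latch already open. Origin at the centre of its underside; +x points from its front (tab side) to its hinge side, z up. For 200 mm in front of the tab nothing stands within 55 mm of its centre line, nor right behind the box.
- lid (a joint): angle of the toolbox lid in rad: 0 closed (start), grows as the front edge rises, stop at 1.85 (leaning back, fully open). Counterweighted: below its balance point at about 1.0 it falls shut when let go; beyond, it goes on by itself, damped, to the stop within a few seconds and stays. Raising it from closed takes about 2 to 3 N up at the tab.
- hinge (a point): middle of the lid's hinge axis: level, along the box's y, on its rear top edge, 100 mm above the ledge. The lid is a plate 174 mm deep, 306 mm wide, 12 mm thick, mass 0.8 to 1.3 kg
- tab (a point): point on the lid: middle of the underside of the steel push tab, 2 mm in from its front edge. The tab is 60 mm wide, 5 mm thick, sticks out 30 mm in front of the closed lid, 102 mm above the ledge and clear below; it moves with the lid, 202 mm from the hinge.
- weight (a point): middle of the counterweight: a round dark steel bar, 24 mm thick, 210 mm long, along the hinge, on two straps; 20 mm behind and 52 mm above the hinge when the lid is closed; moves with the lid
- nippers: steel end nippers with red handles lying flat, 200 x 65 x 18 mm; bystander, origin at the middle of its underside
- heel: black plastic shoe heel, about 77 x 60 x 29 mm; bystander, origin under its middle
- stretcher_knob: turned wooden shoe-stretcher knob standing up, 48 mm across, 72 mm tall; bystander, origin at the centre of its foot
- bowl: white enamel bowl with blue rim holding brass studs, 112 mm across, 47 mm tall; bystander, origin at the centre of its foot
- glue_tin: upright glue tin with yellow band, 74 mm across, 95 mm tall; bystander, origin at the centre of its foot
- brush: hand brush lying flat, wooden handle; bystander, origin under its middle

How it is judged:
By the outcome, as a careful person would: the job done as asked, in the order asked, and still so for the second after the job is handed in, with the robot touching nothing.
It also fails if it takes over 40 s, if anything falls off the work surface, if the arm or the gripper's body presses on something with over 40 N, if the wrist force passes 120 N, or if a joint passes its speed limit or range.

## Working session

There is one attempt and no reset: what is moved stays moved. The work goes in short steps, Python scripts to look and compute and a shell command to move; the robot and the scene stay as the last step left them, time stands still between calls to the robot, and variables do not carry over. Pictures are saved under pics/ and viewed, on a budget of 10 in all, crops included, one or two more only if the job needs it, and the job is handed in when it is done.

```bash
mkdir -p pics; cat > h.py <<'E'
from bench import bot, imaging, nets
import numpy as np, cv2
def ray(c,p):
    K=np.array(c["mtx"]);E=np.array(c["extrinsics"]);R=E[:3,:3];t=E[:3,3]
    return -R.T@t, R.T@np.linalg.inv(K)@np.array([p[0],p[1],1.])
def atz(c,p,z):
    o,d=ray(c,p); return o+d*(z-o[2])/d[2]
def proj(c,P):
    E=np.array(c["extrinsics"]);q=np.array(c["mtx"])@(E[:3,:3]@np.array(P)+E[:3,3]);return q[:2]/q[2]
def tri(cp):
    A=np.zeros((3,3));b=np.zeros(3)
    for c,p in cp:
        o,d=ray(c,p);d=d/np.linalg.norm(d);M=np.eye(3)-np.outer(d,d);A+=M;b+=M@o
    return np.linalg.solve(A,b)
def save(c,n): cv2.imwrite("pics/"+n,c["frame"][:,:,::-1])
E
python3 - <<'E'
from h import *
np.set_printoptions(precision=1,suppress=True)
C={}
for n in("top","side"):
    C[n]=imaging.camera(n);save(C[n],n+"0.png")
    print(n,ray(C[n],[320,240])[0])
    for q in("toolbox","hinge","tab","weight","nippers","heel","stretcher_knob","bowl","glue_tin","brush"):
        r=nets.landmark_of(n,q)[:1]; z={"hinge":100,"tab":102,"weight":152}.get(q,0)
        for a in r: print(n,q,np.array(a["pixel"]),round(a["confidence"],2),atz(C[n],a["pixel"],z))
print(bot.observe())
E
```

```text
top [ 507.   -11.6 1382.7]
top toolbox [322.7 262.8] 0.83 [551.9  17.1   0. ]
top hinge [288.2 254.4] 0.7 [569.3 111.1 100. ]
top tab [360.  266.8] 0.97 [540.3 -88.  102. ]
top weight [279.5 253.5] 0.81 [568.6 129.4 152. ]
top nippers [192.4 273.7] 0.55 [509.  405.1   0. ]
top heel [395.2 229.5] 0.86 [ 657.  -196.6    0. ]
top stretcher_knob [240.8 291.9] 0.8 [459. 258.   0.]
top bowl [432.8 236.9] 0.57 [ 637.7 -308.6    0. ]
top glue_tin [246.2 255.1] 0.82 [568.8 246.3   0. ]
top brush [482.2 278.1] 0.66 [ 519.3 -455.     0. ]
side [-104.8  665.6  810.1]
side toolbox [325.4 286. ] 0.96 [557.3  30.8   0. ]
side hinge [300.  268.7] 0.8 [564.5 113.2 100. ]
side tab [364.9 239.5] 0.9 [543.2 -98.8 102. ]
side weight [290.9 258. ] 0.76 [560.3 144.3 152. ]
side nippers [211.5 371.6] 0.71 [513.9 408.2   0. ]
side heel [355.9 242.3] 0.64 [ 644.4 -177.     0. ]
side stretcher_knob [278.3 352.9] 0.96 [459.1 267.2   0. ]
side bowl [381.1 227.4] 0.89 [ 648.7 -298.1    0. ]
side glue_tin [254.5 323.9] 0.96 [568.6 255.8   0. ]
side brush [446.1 226.3] 0.57 [ 514.3 -464.9    0. ]
{'t': 1.1, 'joints': array([-73.6,  16.4,  90.3,   0. ,  73.3,  -8.6]), 'qvel': array([ 0.1, -0. ,  0. , -0. , -0.1, -0.1]), 'tau': array([ -0. , -40.6, -29.3,  -0. ,   0. ,  -0. ]), 'ee_pos': array([ 285. , -611.9,  250.3]), 'tcp_rot': array([-180.,   -0.,   25.]), 'force': array([-0.9, -0.5,  0.2]), 'torque': array([ 0.,  0., -0.]), 'opening': 85.63270265924409}
```

View pics/top0.png

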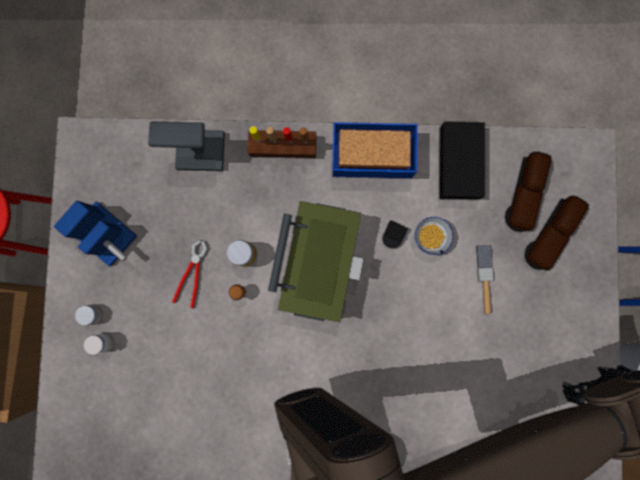

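View pics/side0.png

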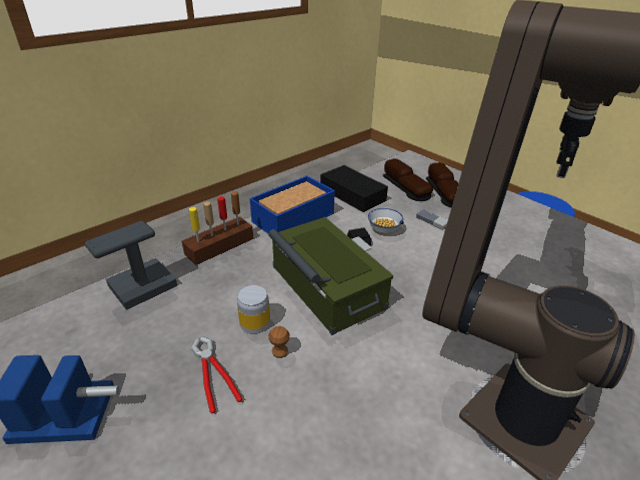

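```bash
python3 - <<'E'
from h import *
np.set_printoptions(precision=1,suppress=True)
c=[imaging.camera(n) for n in("top","side")]
for q in("toolbox","hinge","tab","weight","nippers","heel","stretcher_knob","bowl","glue_tin","brush"):
    a=[nets.landmark_of(n,q) for n in("top","side")]
    if all(a): print(q,tri([(c[i],a[i][0]["pixel"]) for i in(0,1)]))
E
```

```text
toolbox [554.4  25.7  -5.6]
hinge [567.4 111.9  96.8]
tab [530.8 -86.  115.2]
weight [571.7 132.3 137.2]
nippers [511.7 407.7  -2. ]
heel [ 662.2 -201.4  -15.2]
stretcher_knob [461.5 261.4  -7.8]
glue_tin [574.9 250.8  -1.7]
brush [ 516.5 -458.     9.7]
```

The toolbox spans about (280–360, 203–320) px in the top view, with the tab facing −y (360, 267) and the counterweight bar at the hinge side, from (289, 216) to (274, 290). The side view agrees. The tin (240, 252) stands behind it.

The interface keeps the tool pointing down, so I can't get a finger under the tab. I'll push with shut fingertips on the lid's counterweight bar, rearward and down, which raises the lid. First I turn the hand and travel over there.

```bash
python3 -m inch '[{"turn":-6.9,"fingers":0},{"turn":-6.9,"fingers":0},{"turn":-6.9,"fingers":0},{"turn":-6.9,"fingers":0},{"turn":-6.9,"fingers":0},{"turn":-6.9,"fingers":0},{"turn":-6.9,"fingers":0},{"turn":-6.7,"fingers":0}]'
```

```text
invalid input at $[0]: expected keys tx, ty, tz, turn, fingers
```

```bash
python3 -m inch '[{"tx":0,"ty":0,"tz":-4,"turn":-6.9,"fingers":0},{"tx":0,"ty":0,"tz":-4,"turn":-6.9,"fingers":0},{"tx":0,"ty":0,"tz":-4,"turn":-6.9,"fingers":0},{"tx":0,"ty":0,"tz":-4,"turn":-6.9,"fingers":0},{"tx":0,"ty":0,"tz":-4,"turn":-6.9,"fingers":0},{"tx":0,"ty":0,"tz":-4,"turn":-6.9,"fingers":0},{"tx":0,"ty":0,"tz":-4,"turn":-6.9,"fingers":0},{"tx":0,"ty":0,"tz":-4,"turn":-6.7,"fingers":0}]'
```

```text
t: 2.87
ee_pos: [285.0, -611.9, 282.5]
tcp_rot: [180.0, -0.0, 80.3]
force: [-0.3, -1.1, 0.7]
opening: 0.3
```

```bash
R='x'; python3 -m inch '[{"tx":37,"ty":8,"tz":0,"turn":0,"fingers":0},{"tx":37,"ty":8,"tz":0,"turn":0,"fingers":0},{"tx":37,"ty":8,"tz":0,"turn":0,"fingers":0},{"tx":37,"ty":8,"tz":0,"turn":0,"fingers":0},{"tx":37,"ty":8,"tz":0,"turn":0,"fingers":0},{"tx":37,"ty":8,"tz":0,"turn":0,"fingers":0},{"tx":37,"ty":8,"tz":0,"turn":0,"fingers":0},{"tx":37,"ty":8,"tz":0,"turn":0,"fingers":0}]' && python3 -m inch '[{"tx":37,"ty":8,"tz":0,"turn":0,"fingers":0},{"tx":37,"ty":8,"tz":0,"turn":0,"fingers":0},{"tx":37,"ty":8,"tz":0,"turn":0,"fingers":0},{"tx":37,"ty":8,"tz":0,"turn":0,"fingers":0},{"tx":37,"ty":8,"tz":0,"turn":0,"fingers":0},{"tx":37,"ty":8,"tz":0,"turn":0,"fingers":0}]'
python3 - <<'E'
from h import *
np.set_printoptions(precision=1,suppress=True)
c=imaging.camera("wrist");save(c,"w1.png");print(ray(c,[320,240]))
for q in("toolbox","hinge","tab","weight"):
    r=nets.landmark_of("wrist",q)[:1]; z={"hinge":100,"tab":102,"weight":152}.get(q,0)
    for a in r: print(q,np.array(a["pixel"]),round(a["confidence"],2),atz(c,a["pixel"],z))
E
```

```text
t: 3.53
ee_pos: [399.9, -329.8, 282.5]
tcp_rot: [180.0, 0.0, 79.9]
force: [0.4, 0.2, -0.2]
opening: -0.1
t: 4.03
ee_pos: [485.8, -119.5, 282.7]
tcp_rot: [179.9, 0.0, 80.0]
force: [0.2, -0.6, 0.6]
opening: 0.3
(array([497.3, -53.1, 407.7]), array([-0. , -0.3, -1. ]))
toolbox [363.8  25.5] 0.86 [554.1  25.6   0. ]
tab [370.6 167.9] 0.78 [531.3 -86.4 102. ]
```

View pics/w1.png

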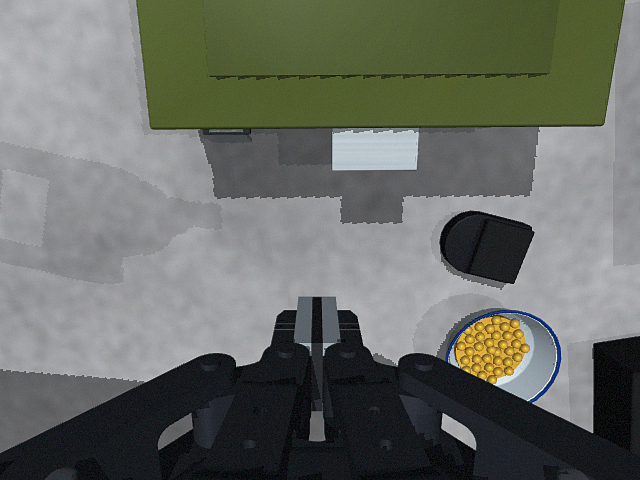

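Wrist view: the lid front edge is level at row 127, so the yaw of 80° is right. The tab is at (374, 150), with its tip at (531, −86, 102), which puts the hinge at about (567, 112). That matches the top view. Now I move over the hinge, just ahead of the bar, and descend.

```bash
python3 -m inch '[{"tx":38,"ty":6.6,"tz":0,"turn":0,"fingers":0},{"tx":38,"ty":6.6,"tz":0,"turn":0,"fingers":0},{"tx":38,"ty":6.6,"tz":0,"turn":0,"fingers":0},{"tx":38,"ty":6.6,"tz":0,"turn":0,"fingers":0},{"tx":38,"ty":6.6,"tz":0,"turn":0,"fingers":0},{"tx":35,"ty":6.6,"tz":0,"turn":0,"fingers":0}]' && python3 -m inch '[{"tx":0,"ty":0,"tz":25,"turn":0,"fingers":0},{"tx":0,"ty":0,"tz":25,"turn":0,"fingers":0},{"tx":0,"ty":0,"tz":20,"turn":0,"fingers":0},{"tx":0,"ty":0,"tz":0,"turn":0,"fingers":0}]'
python3 - <<'E'
from h import *
np.set_printoptions(precision=1,suppress=True)
c=imaging.camera("wrist");print(ray(c,[320,240]))
for q in("hinge","weight"):
    r=nets.landmark_of("wrist",q)[:1]; z={"hinge":100,"tab":102,"weight":152}.get(q,0)
    for a in r: print(q,np.array(a["pixel"]),round(a["confidence"],2),atz(c,a["pixel"],z))
d=imaging.camera("side");save({"frame":np.hstack([c["frame"][:,80:560],cv2.resize(d["frame"][140:380,180:480],None,fx=2,fy=2)])[:,:,:]},"x.png")
i=cv2.imread("pics/x.png");cv2.imwrite("pics/w2.png",cv2.resize(i,None,fx=.74,fy=.74,interpolation=cv2.INTER_AREA))
E
```

```text
t: 4.78
ee_pos: [564.4, 93.3, 282.4]
tcp_rot: [180.0, 0.0, 79.8]
force: [0.1, -0.2, -0.9]
opening: -0.1
t: 5.12
ee_pos: [561.0, 91.8, 206.8]
tcp_rot: [-179.4, 0.1, 79.8]
force: [-1.5, -0.7, -1.6]
opening: 0.1
(array([574. , 158.1, 331.7]), array([-0. , -0.3, -1. ]))
hinge [321.  215.2] 0.72 [566.1 111.9 100. ]
weight [323.5 193.8] 0.78 [570.6 131.3 152. ]
```

View pics/w2.png

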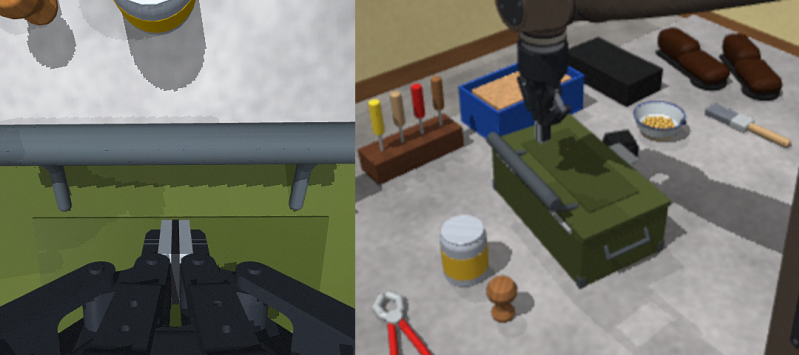

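The net now gives hinge (566, 112) and weight (571, 131), as expected. The fingers are in front of the middle of the bar, between the straps. Next I go lower and approach gently.

```bash
python3 -m inch '[{"tx":0,"ty":0,"tz":15,"turn":0,"fingers":0},{"tx":0,"ty":0,"tz":15,"turn":0,"fingers":0},{"tx":6,"ty":0,"tz":0,"turn":0,"fingers":0},{"tx":6,"ty":0,"tz":0,"turn":0,"fingers":0},{"tx":0,"ty":0,"tz":0,"turn":0,"fingers":0}]'; python3 -m inch '[{"tx":4,"ty":0,"tz":0,"turn":0,"fingers":0},{"tx":4,"ty":0,"tz":0,"turn":0,"fingers":0},{"tx":0,"ty":0,"tz":0,"turn":0,"fingers":0}]'
```

```text
t: 5.73
ee_pos: [566.9, 106.0, 184.4]
tcp_rot: [179.8, -0.1, 80.0]
force: [0.3, 0.3, 0.7]
opening: -0.0
t: 5.98
ee_pos: [567.7, 113.8, 183.3]
tcp_rot: [179.9, -0.0, 80.0]
force: [-0.1, 0.3, 0.0]
opening: -0.1
```

```bash
python3 -m inch '[{"tx":-8,"ty":0,"tz":0,"turn":0,"fingers":0},{"tx":0,"ty":0,"tz":7,"turn":0,"fingers":0},{"tx":2,"ty":0,"tz":0,"turn":0,"fingers":0},{"tx":2,"ty":0,"tz":0,"turn":0,"fingers":0},{"tx":2,"ty":0,"tz":0,"turn":0,"fingers":0},{"tx":0,"ty":0,"tz":0,"turn":0,"fingers":0}]'; python3 -m inch '[{"tx":3.5,"ty":0,"tz":1,"turn":0,"fingers":0},{"tx":3.5,"ty":0,"tz":1,"turn":0,"fingers":0},{"tx":0,"ty":0,"tz":0,"turn":0,"fingers":0}]'
```

```text
t: 6.48
ee_pos: [566.8, 111.3, 175.3]
tcp_rot: [-180.0, 0.0, 80.0]
force: [-0.4, -0.1, -0.8]
opening: 0.1
t: 6.73
ee_pos: [567.9, 116.8, 174.0]
tcp_rot: [-180.0, 0.2, 80.0]
force: [-2.2, -5.3, 3.5]
opening: 0.2
```

Contact, at about 6 N. I'll follow the bar's arc slowly.

```bash
python3 -m inch '[{"tx":3.5,"ty":0,"tz":1,"turn":0,"fingers":0},{"tx":3.5,"ty":0,"tz":1,"turn":0,"fingers":0},{"tx":3.5,"ty":0,"tz":1,"turn":0,"fingers":0},{"tx":3.5,"ty":0,"tz":1,"turn":0,"fingers":0},{"tx":0,"ty":0,"tz":0,"turn":0,"fingers":0}]'
python3 - <<'E'
from h import *
np.set_printoptions(precision=1,suppress=True)
c=imaging.camera("wrist");d=imaging.camera("side");e=imaging.camera("top")
for n,k in(("top",e),("side",d)):
  for q in("toolbox","tab","weight"):
    for a in nets.landmark_of(n,q)[:1]: print(n,q,np.array(a["pixel"]),round(a["confidence"],2))
cv2.imwrite("pics/w3.png",cv2.resize(np.hstack([c["frame"][:,80:560],cv2.resize(d["frame"][140:380,180:480],None,fx=2,fy=2)]),None,fx=.74,fy=.74,interpolation=cv2.INTER_AREA)[:,:,::-1])
E
```

```text
t: 7.15
ee_pos: [570.3, 130.5, 169.2]
tcp_rot: [-180.0, 0.2, 80.0]
force: [-1.0, -4.1, 1.4]
opening: 0.2
top toolbox [322.1 260.9] 0.79
top tab [357.1 265.1] 0.65
top weight [249.2 254.9] 0.22
side toolbox [327.1 285.8] 0.9
side tab [364.1 221.6] 0.75
side weight [284.8 264.6] 0.73
```

View pics/w3.png

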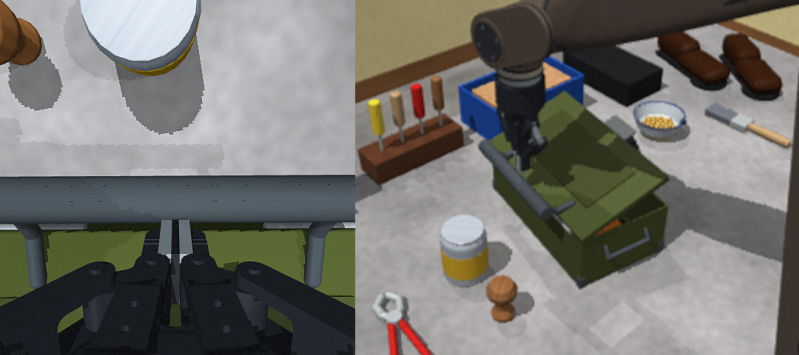

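Lid about 15° up, toolbox unmoved (net pixel 322, 261 vs 323, 263), with about 4 N of contact force. I'll continue along the arc.

```bash
python3 -m inch '[{"tx":3.2,"ty":0,"tz":2,"turn":0,"fingers":0},{"tx":3.2,"ty":0,"tz":2,"turn":0,"fingers":0},{"tx":3.2,"ty":0,"tz":2,"turn":0,"fingers":0},{"tx":3.2,"ty":0,"tz":2,"turn":0,"fingers":0},{"tx":0,"ty":0,"tz":0,"turn":0,"fingers":0}]';python3 -m inch '[{"tx":2.6,"ty":0,"tz":2.7,"turn":0,"fingers":0},{"tx":2.6,"ty":0,"tz":2.7,"turn":0,"fingers":0},{"tx":2.6,"ty":0,"tz":2.7,"turn":0,"fingers":0},{"tx":2.6,"ty":0,"tz":2.7,"turn":0,"fingers":0},{"tx":0,"ty":0,"tz":0,"turn":0,"fingers":0}]'
python3 - <<'E'
from h import *
np.set_printoptions(precision=1,suppress=True)
c=imaging.camera("wrist");d=imaging.camera("side");e=imaging.camera("top")
for n,k in(("top",e),("side",d)):
  for q in("toolbox","tab","weight"):
    for a in nets.landmark_of(n,q)[:1]: print(n,q,np.array(a["pixel"]),round(a["confidence"],2))
cv2.imwrite("pics/w4.png",cv2.resize(np.hstack([c["frame"][:,80:560],cv2.resize(d["frame"][140:380,180:480],None,fx=2,fy=2)]),None,fx=.74,fy=.74,interpolation=cv2.INTER_AREA)[:,:,::-1])
E
```

```text
t: 8.02
ee_pos: [572.8, 144.1, 161.3]
tcp_rot: [180.0, 0.0, 80.0]
force: [-0.6, -1.8, 1.5]
opening: -0.6
t: 8.43
ee_pos: [574.7, 155.7, 150.0]
tcp_rot: [180.0, -0.1, 80.0]
force: [0.5, -1.0, -0.3]
opening: 0.0
top toolbox [319.2 262.3] 0.55
top tab [335.9 261.2] 0.8
side toolbox [327.6 289.9] 0.68
side tab [348.6 199.2] 0.75
side weight [280.3 270.7] 0.77
```

View pics/w4.png

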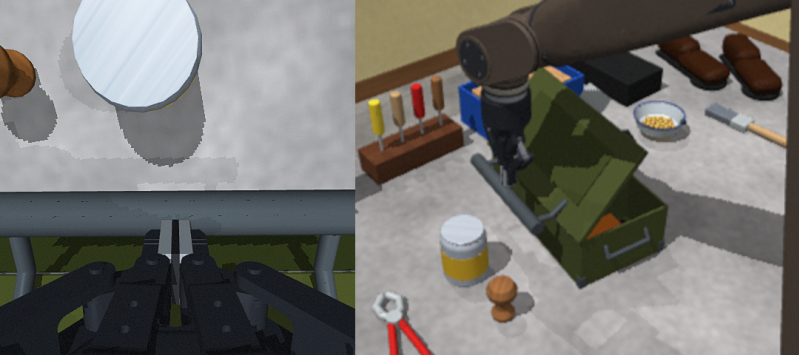

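Lid is about 45–50° up, box still in place and the arm clear of the lid. Now I push past the balance point.

```bash
python3 -m inch '[{"tx":1.6,"ty":0,"tz":2.7,"turn":0,"fingers":0},{"tx":1.6,"ty":0,"tz":2.7,"turn":0,"fingers":0},{"tx":1.4,"ty":0,"tz":2.7,"turn":0,"fingers":0},{"tx":1.2,"ty":0,"tz":3,"turn":0,"fingers":0},{"tx":0.8,"ty":0,"tz":3,"turn":0,"fingers":0},{"tx":0.6,"ty":0,"tz":3,"turn":0,"fingers":0},{"tx":0.4,"ty":0,"tz":3,"turn":0,"fingers":0},{"tx":0,"ty":0,"tz":3,"turn":0,"fingers":0}]'
python3 - <<'E'
from h import *
np.set_printoptions(precision=1,suppress=True)
c=imaging.camera("wrist");d=imaging.camera("side");e=imaging.camera("top")
for n,k in(("top",e),("side",d)):
  for q in("toolbox","tab","weight"):
    for a in nets.landmark_of(n,q)[:1]: print(n,q,np.array(a["pixel"]),round(a["confidence"],2))
th=np.radians(80);u=np.array([np.cos(th),np.sin(th),0]);H=np.array([566.5,112,100])
for t in(50,60,70,80,90): 
  P=H-u*202*np.cos(np.radians(t))+[0,0,202*np.sin(np.radians(t))];print(t,proj(e,P),proj(d,P))
cv2.imwrite("pics/w5.png",cv2.resize(np.hstack([c["frame"][:,80:560],cv2.resize(d["frame"][140:380,180:480],None,fx=2,fy=2)]),None,fx=.74,fy=.74,interpolation=cv2.INTER_AREA)[:,:,::-1])
E
```

```text
t: 9.55
ee_pos: [575.7, 162.0, 126.6]
tcp_rot: [-180.0, 0.0, 80.0]
force: [1.0, 1.6, -0.3]
opening: -0.1
top toolbox [320.9 262.3] 0.87
top tab [297.1 252. ] 0.77
side toolbox [326.3 284.8] 0.78
side weight [280.3 280.7] 0.9
50 [334.1 263. ] [345.8 201.1]
60 [322.3 260.3] [336.2 196.9]
70 [308.9 257.3] [325.  194.8]
80 [294.5 254.2] [312.5 195.1]
90 [279.7 251.2] [299.1 197.9]
```

View pics/w5.png

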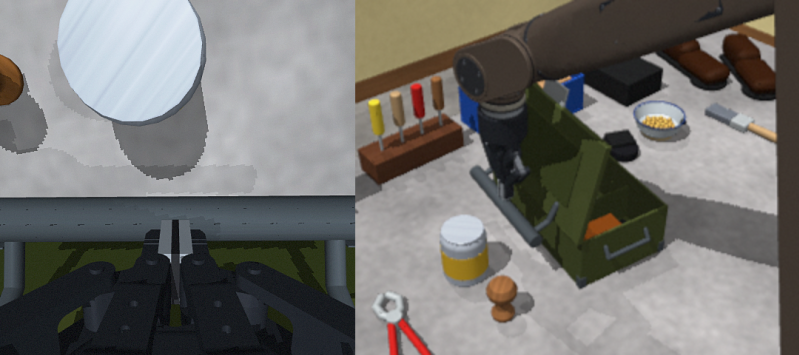

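The lid is at about 78° (net tab pixel 297, 252), past the 57° balance point, with no force left. I'll withdraw up and slightly back.

```bash
python3 -m inch '[{"tx":3,"ty":0,"tz":-30,"turn":0,"fingers":0},{"tx":8,"ty":0,"tz":-38,"turn":0,"fingers":0},{"tx":10,"ty":0,"tz":-38,"turn":0,"fingers":0},{"tx":10,"ty":0,"tz":-38,"turn":0,"fingers":0},{"tx":10,"ty":0,"tz":-38,"turn":0,"fingers":0},{"tx":10,"ty":0,"tz":-38,"turn":0,"fingers":0},{"tx":10,"ty":0,"tz":-38,"turn":0,"fingers":0},{"tx":10,"ty":0,"tz":-20,"turn":0,"fingers":0}]'; python3 -m inch '[{"tx":30,"ty":0,"tz":0,"turn":0,"fingers":0},{"tx":30,"ty":0,"tz":0,"turn":0,"fingers":0},{"tx":30,"ty":0,"tz":0,"turn":0,"fingers":0},{"tx":30,"ty":0,"tz":0,"turn":0,"fingers":0},{"tx":30,"ty":0,"tz":0,"turn":0,"fingers":0},{"tx":0,"ty":0,"tz":0,"turn":0,"fingers":0},{"tx":0,"ty":0,"tz":0,"turn":0,"fingers":0},{"tx":0,"ty":0,"tz":0,"turn":0,"fingers":0}]'
for i in 1 2 3 4; do python3 -m inch '[{"tx":0,"ty":0,"tz":0,"turn":0,"fingers":0},{"tx":0,"ty":0,"tz":0,"turn":0,"fingers":0},{"tx":0,"ty":0,"tz":0,"turn":0,"fingers":0},{"tx":0,"ty":0,"tz":0,"turn":0,"fingers":0},{"tx":0,"ty":0,"tz":0,"turn":0,"fingers":0},{"tx":0,"ty":0,"tz":0,"turn":0,"fingers":0},{"tx":0,"ty":0,"tz":0,"turn":0,"fingers":0},{"tx":0,"ty":0,"tz":0,"turn":0,"fingers":0}]' | grep -E "t:|force"; done
python3 - <<'E'
from h import *
np.set_printoptions(precision=1,suppress=True)
e=imaging.camera("top");d=imaging.camera("side")
for n in("top","side"):
  for q in("toolbox","tab","weight","nippers","heel","stretcher_knob","bowl","glue_tin","brush"):
    for a in nets.landmark_of(n,q)[:1]: print(n,q,np.array(a["pixel"]),round(a["confidence"],2))
th=np.radians(80);u=np.array([np.cos(th),np.sin(th),0]);H=np.array([566.5,112,100])
for t in(90,100,106): 
  P=H-u*202*np.cos(np.radians(t))+[0,0,202*np.sin(np.radians(t))];print(t,proj(e,P),proj(d,P))
cv2.imwrite("pics/w6.png",cv2.resize(np.hstack([e["frame"][100:400,120:520],d["frame"][100:400,160:560]]),None,fx=1,fy=1)[:,:,::-1])
E
```

```text
t: 10.67
ee_pos: [588.9, 232.6, 412.2]
tcp_rot: [179.5, -0.2, 80.0]
force: [0.6, -0.8, 1.8]
opening: 0.3
t: 11.33
ee_pos: [614.3, 379.2, 405.2]
tcp_rot: [-180.0, 0.0, 80.0]
force: [-0.9, 0.5, -0.7]
opening: 0.0
t: 12.0
tcp_rot: [-180.0, -0.0, 80.0]
force: [0.1, 0.4, 0.6]
t: 12.67
tcp_rot: [-180.0, -0.0, 80.0]
force: [-0.4, 0.6, 0.6]
t: 13.33
tcp_rot: [-180.0, 0.0, 80.0]
force: [0.0, -0.3, -1.5]
t: 14.0
tcp_rot: [-180.0, 0.0, 80.0]
force: [0.7, -0.4, -0.1]
top toolbox [322.  260.2] 0.8
top tab [255.8 244.3] 0.94
top nippers [195.4 272.5] 0.87
top heel [396.4 231.8] 0.92
top stretcher_knob [239. 287.] 0.76
top bowl [432.4 235.9] 0.81
top glue_tin [242.6 256.9] 0.64
top brush [485.  278.1] 0.6
side toolbox [327.4 286.9] 0.95
side tab [278.9 205.3] 0.81
side weight [283.5 286.6] 0.62
side nippers [207.8 370.3] 0.72
side heel [360.1 239. ] 0.74
side stretcher_knob [280.3 354.2] 0.76
side bowl [383.  227.7] 0.63
side glue_tin [255.3 320.8] 0.67
side brush [444.9 225.4] 0.59
90 [279.7 251.2] [299.1 197.9]
100 [265.2 248.3] [285.3 203.1]
106 [256.9 246.7] [277.  207.5]
```

View pics/w6.png

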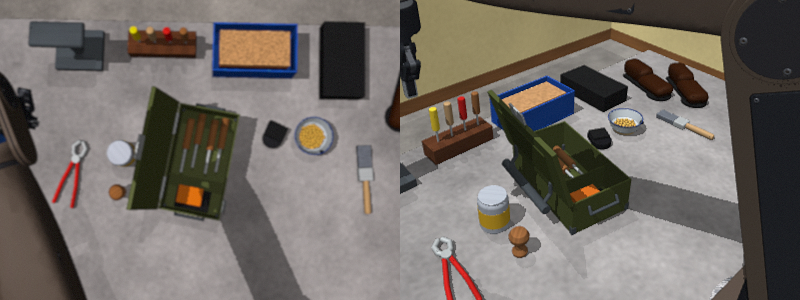

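The lid is fully open at about 106°: the tab is at (256, 244) top and (279, 205) side, against the predicted (257, 247) and (277, 208). Hand clear, surroundings unmoved.

```bash
python3 -c "
from bench import bot
print(bot.observe()['force']); bot.hand_in()"
```

```text
[-0.01418336  0.093748    0.2864565 ]
the job is handed in; nothing more can be done
```

The lid is fully open and staying open by itself, the hand is clear, and I have handed the job in at about 14 s of the 40 s allowed.

**Method:** I did not push on the tab. The moves keep the tool pointing straight down, so a finger could not get under it. Instead I pushed the lid's counterweight bar backward and down with the shut fingertips, which raised the lid. This is a less literal reading of "push the lid up", and I don't know how it will be judged.

**Push:** I followed the bar slowly to about 78°, past the 57° balance point, then drew the hand up and back. The highest force I read was about 7 N, and I did not pinch the lid at any point. I only read forces at the end of each move, so brief peaks in between are not covered.

**Last checks:**
- **Lid:** the tab is within about 3 px of where a lid at its 1.85 rad stop should be, in both the top and side views.
- **Hand:** it is about 250 mm away from the toolbox, and the force on it is near zero.
- **Toolbox and the things around it:** the network positions match those at the start within 2–5 px. The largest difference is the stretcher knob, about 5 px in the top view but about 2 px in the side view, which I take as network scatter.
- **Missing detection:** the top view reported no counterweight in the last picture.

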